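# Sort out the mixed-up desk trays

## Task

The things in the desk organiser were put away wrongly: swap the stapler and the tape roll so that the stapler lies in the long tray and the tape roll lies flat in the largest square tray, and put the large tin into the middle-sized tray and the small tin into the smallest tray. You may park things on the rubber mat on the way. Everything must end sitting flat on the floor of its tray; keep the tins upright throughout and leave the mug where it is.

Things in the scene. Friction and masses are not known exactly. Their poses are not given: they have to be found in the camera images.
- stapler: Black desk stapler, 110 mm long, 32 mm wide at the foot, 48 mm high; the level upper arm is 26 mm wide from 28 to 48 mm above the underside and is the place to grip, across its width at mid-length. Origin: centre of its underside; x along its length, z up. At the start it stands loose, diagonally, in the largest square tray.
- tape_roll: Brown roll of tape lying flat: ring of 62 mm outer and 38 mm inner diameter, 36 mm high. Origin: centre of its underside; z is its axis, up. At the start it lies in the long tray.
- large_tin: Large plain metal tin with its lid on, solid cylinder of 58 mm diameter, 52 mm high. Origin: centre of its underside; z up. At the start it stands on the rubber mat.
- small_tin: Small plain metal tin with its lid on, solid cylinder of 40 mm diameter, 42 mm high. Origin: centre of its underside; z up. At the start it stands in the middle-sized tray.
- long_tray: Long narrow tray, inside 140 mm (along its x) by 70 mm (along its y), white plastic, open on top, fixed to the desk; walls 4 mm thick, rim 14 mm above the desk, inner floor 4 mm above the desk. Origin: centre of its underside, on the desk; z up.
- square_tray: Largest square tray, inside 110 by 110 mm, white plastic, open on top, fixed to the desk; walls 4 mm thick, rim 14 mm above the desk, inner floor 4 mm above the desk. Origin: centre of its underside, on the desk; z up; x and y along its sides.
- middle_tray: Middle-sized square tray, inside 78 by 78 mm, white plastic, open on top, fixed to the desk; walls 4 mm thick, rim 14 mm above the desk, inner floor 4 mm above the desk. Origin: centre of its underside, on the desk; z up; x and y along its sides.
- small_tray: Smallest square tray, inside 58 by 58 mm, empty at the start, white plastic, open on top, fixed to the desk; walls 4 mm thick, rim 14 mm above the desk, inner floor 4 mm above the desk. Origin: centre of its underside, on the desk; z up; x and y along its sides.
- rubber_mat: Square black rubber mat, 100 by 100 mm, 4 mm thick, fixed flat on the desk, a spot to park things once it is cleared. Origin: centre of its underside; z up.
- mug: Blue ceramic mug with a handle, 80 mm diameter, 90 mm high, standing beside the work; a bystander. Origin: centre of its underside.
Things that resemble listed ones, but are neither listed nor needed, are in the scene too. What is shaped like the large_tin but green, pink or red is not meant.

How it is judged:
By the outcome, as a careful person would: the job done as asked, in the order asked, and still so for the second after the job is handed in, with the robot touching nothing.
It also fails if it takes over 128 s, if anything falls off the work surface, if the arm or the gripper's body presses on something with over 40 N, if the wrist force passes 120 N, or if a joint passes its speed limit or range.

## Robot

A 6-joint arm with a two-finger parallel gripper is mounted at the origin on the work surface. World frame = base frame: x ahead of the robot, y to its left, z up, the work surface at z = 0. Lengths are in m, angles in rad, forces in N, time in s.
With the tool pointing down it reaches from about 0.25 to 0.725 m from the base axis. Payload 4 kg.
Tool frame: the origin (TCP) lies midway between the tips of the shut fingers; the grasp point (between the pads) lies 19 mm behind it; z points along the fingers, y is the line along which they close (so a half turn about z gives the same grasp; the last joint's range is limited). The gripper opens to 85 mm and grips with 20 to 120 N. Pads are 22 mm wide; open, the fingers measure 114 mm over their backs; the gripper's body (76 mm by 85 mm) begins 54 mm behind the grasp point. The pads swing forward as they close: fully open they stand 13 mm farther back than shut.
Start: joints at [0, 0.241, 0.005, 1.335, 0, 1.571], TCP at [0.5, -0, 0.231] pointing down, gripper open.
Joint ranges: [-2.72, 2.72], [-1.05, 1.87], [-1.09, 1.28], [-1.99, 2.15], [-1.42, 1.44], [-3.14, 3.14]. Speed limits (rad/s): [2.79, 2.79, 3.14, 3.14, 3.14, 3.14].

## Interface

Orientations are given as a unit quaternion [x, y, z, w].
In Python, from workcell import get_obs, camera, job_done, silhouettes gives the robot as it stands. The module is installed in compiled form; this text tells all that it offers.
- The arm moves only by the tool drive_tool, never from a script. Its argument "increments" is a list of rows, each a list of 3 entries, a list of its own where there are three numbers: the shift along the world's x, y, z in mm, then the turn, a rotation vector about the world's x, y, z in degrees, then the opening, from 0 (shut) to 1 (fully open). A call has 1 to 8 rows; each row shifts and turns the commanded pose from where the row before left it; what a row does not reach is not made up. A row lasts 1/12 s, in which the tool goes at most 41.7 mm and 7.16 degrees, less where a joint would pass 70% of its speed; a pose out of reach is approached as far as the arm can. A call is refused whole if a number of a shift passes 41.7 or a number of a turn 7.16, either way. A call with a gripper value outside its range is refused whole. The fingers move at their own pace and stop on an object; the grip force is fixed at half the most. Time passes only in rows, so rows that do not move let the fingers close. It gives the time, the measured TCP pose, the force, the opening and the grip force at its end, in the units of the state.
- get_obs(): the state, without advancing time (a new reading comes with each control period).
- camera(name): name is "scene" or "side" or "wrist"; returns a dict with "image" (384x512x3 uint8, red, green, blue), "K" (3x3 intrinsics, pixels), "view" (4x4, takes a point from world to camera coordinates). Camera axes: x right, y down, z forward; pixel columns grow to the right and rows downward; lengths in m; the calibration is good to about 2 mm. The wrist camera is an equidistant fisheye: a pixel r from the principal point sees the ray r / f radians off the axis. A picture is of the moment at which its call begins. There is no depth.
- job_done(): hands the job in; it is judged then, once.
Trained networks look in a picture, given as the dict that the camera call returned (one of the last four; its "shot" number tells which), for a name from the list of things; names that differ only in an ending like _2 or _b are one class to them, and where a whole thing is asked for, a point or a joint stands for the part that bears it (a point fixed in the world has none). Each returns a list of dicts, best first, with "conf" (0 to 1); they miss things now and then, are a little off and sometimes report something else, mostly with a low value. They report only what shows in the picture. A call takes as long as a camera call. They do not tell look-alikes from the thing itself.
- silhouettes(query, picture): "region" (384x512 bool, what is visible of it) and "bbox" ([left, top, right, bottom] in pixels, round what is visible of it).
The state is a dict: "clock": time; "joint_pos": joint angles; "joint_vel": joint speeds; "tau": joint torques, N m; "eef_pos": TCP position; "tool_rot": TCP orientation; "ft_force": force on the tool from outside, world axes, zero at the start; "ft_torque": the same for the moment, N m; "grip_width": finger opening in m; "grasp_force": force on a finger pad.
Only numpy, scipy, OpenCV 4.12 (cv2) and the standard library are available. Lean on these libraries where they do the work, as an engineer would, in place of code of your own. Each camera call takes 0.05 s, during which the arm holds its last target. There are 200 camera calls.

## Working session

There is one attempt and no reset: what is moved stays moved. The work goes in short steps, Python scripts to look and compute and a tool call to move; the robot and the scene stay as the last step left them, time stands still between calls to the robot, and variables do not carry over. Pictures are saved under pics/ and viewed, at most 14 in all, crops included, and the job is handed in when it is done.

Besides the shell and the picture viewer there is one more tool, called after "Request:" as name([rows], argument=value, ...), one row to a line, values as JSON. drive_tool: Moves the arm, as the interface text tells. Its arguments: {"type":"object","properties":{"increments":{"type":"array"}},"required":["increments"]}

```bash
mkdir -p pics; cat > h.py <<'E'
import numpy as np, cv2
from workcell import get_obs, camera, job_done, silhouettes
def ray(c,u,v):
    K=c["K"];V=np.array(c["view"]);R=V[:3,:3];o=-R.T@V[:3,3]
    d=R.T@np.array([(u-K[0][2])/K[0][0],(v-K[1][2])/K[1][1],1]);return o,d
def at(c,u,v,z):
    o,d=ray(c,u,v);return o+d*(z-o[2])/d[2]
def proj(c,p):
    p=np.atleast_2d(p);V=np.array(c["view"]);q=p@V[:3,:3].T+V[:3,3];q=q@np.array(c["K"]).T
    return q[:,:2]/q[:,2:]
def save(c,n,s=1.5):
    cv2.imwrite("pics/"+n,cv2.resize(c["image"][:,:,::-1],None,fx=s,fy=s))
E
python3 - <<'E'
from h import *
for n in ["scene","side"]:
    c=camera(n); save(c,n+"0.png")
    V=np.array(c["view"]);print(n,(-V[:3,:3].T@V[:3,3]).round(3),np.array(c["K"]).round(1).tolist())
    for q in ["stapler","tape_roll","large_tin","small_tin","long_tray","square_tray","middle_tray","small_tray","rubber_mat","mug"]:
        for r in silhouettes(q,c)[:3]:
            m=r["region"];v,u=np.nonzero(m);p=at(c,u.mean(),v.mean(),0.004)
            print(q,round(r["conf"],2),[int(x) for x in r["bbox"]],m.sum(),p.round(3)[:2],c["image"][m].mean(0).round())
E
```

```text
scene [ 1.165 -0.166  1.117] [[477.4, 0.0, 249.5], [0.0, 477.4, 194.3], [0.0, 0.0, 1.0]]
stapler 0.74 [306, 215, 353, 245] 806 [0.653 0.181] [44. 39. 32.]
tape_roll 0.8 [118, 180, 142, 209] 503 [ 0.434 -0.309] [66. 52. 34.]
large_tin 0.72 [198, 162, 218, 186] 482 [ 0.408 -0.094] [136.  75.  83.]
large_tin 0.71 [247, 163, 268, 188] 489 [0.446 0.037] [106. 104.  94.]
large_tin 0.65 [291, 140, 309, 166] 468 [0.402 0.176] [115.  32.  23.]
small_tin 0.49 [363, 142, 379, 163] 251 [0.445 0.375] [102. 100.  89.]
long_tray 0.75 [100, 183, 155, 214] 1048 [ 0.444 -0.322] [84. 80. 70.]
square_tray 0.61 [248, 163, 264, 189] 506 [0.447 0.037] [105. 103.  92.]
square_tray 0.59 [297, 204, 360, 258] 1239 [0.67 0.17] [137. 130. 114.]
middle_tray 0.8 [347, 142, 383, 172] 620 [0.466 0.346] [126. 120. 105.]
small_tray 0.94 [167, 251, 198, 280] 728 [ 0.667 -0.21 ] [148. 141. 124.]
rubber_mat 0.83 [234, 167, 278, 204] 720 [0.487 0.029] [41. 34. 26.]
mug 0.89 [388, 179, 428, 230] 1266 [0.631 0.411] [42. 51. 56.]
side [0.269 0.683 0.796] [[394.1, 0.0, 252.0], [0.0, 394.1, 191.5], [0.0, 0.0, 1.0]]
stapler 0.9
[... 283 characters left out ...]
79, 170, 300, 194] 475 [ 0.431 -0.116] [169.  88.  99.]
large_tin 0.82 [253, 239, 280, 275] 692 [0.422 0.158] [148.  30.  25.]
small_tin 0.62 [207, 316, 229, 343] 439 [0.465 0.358] [140. 133. 120.]
small_tin 0.41 [100, 278, 153, 333] 2018 [0.674 0.375] [48. 67. 76.]
long_tray 0.71 [281, 122, 320, 153] 520 [ 0.441 -0.309] [97. 88. 75.]
square_tray 0.65 [141, 217, 199, 262] 1017 [0.656 0.189] [168. 156. 136.]
square_tray 0.39 [252, 194, 273, 224] 574 [0.472 0.012] [131. 125. 113.]
middle_tray 0.89 [192, 302, 249, 356] 1355 [0.463 0.355] [165. 153. 133.]
small_tray 0.94 [210, 134, 235, 156] 345 [ 0.67  -0.209] [164. 153. 133.]
rubber_mat 0.85 [235, 205, 285, 236] 610 [0.473 0.053] [37. 32. 27.]
```

View pics/scene0.png

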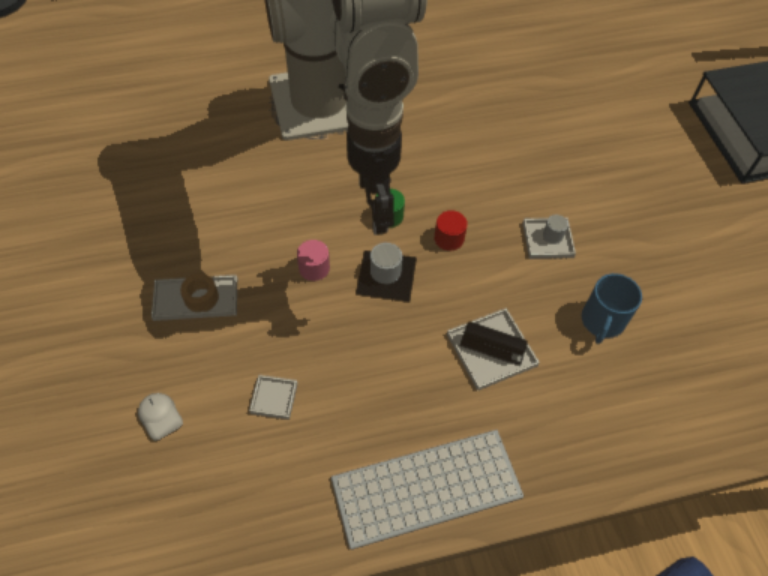

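View pics/side0.png

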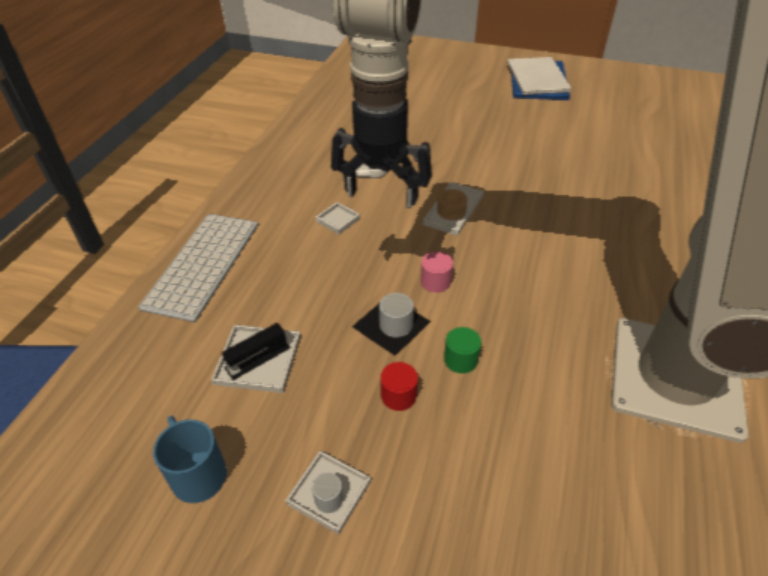

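Both views show everything clearly. The scene view has the tape in the long tray at about (195,295), the grey tin on the mat at (386,265), the stapler at (493,343), the small tin at (556,228) and the empty small tray at (273,397). The red, pink and green tins are decoys. Next I fit poses from both views.

```bash
cat > fit.py <<'E'
from h import *
from scipy.optimize import minimize
def box(lx,ly,h,z0=0):return np.array([[a*lx/2,b*ly/2,z] for a in(-1,1) for b in(-1,1) for z in(z0,z0+h)])
def cyl(d,h,z0):
    t=np.linspace(0,2*np.pi,40,endpoint=False);return np.array([[d/2*np.cos(a),d/2*np.sin(a),z] for a in t for z in(z0,z0+h)])
def hullmask(uv,S=4):
    m=np.zeros((384*S,512*S),np.uint8);cv2.fillConvexPoly(m,cv2.convexHull(np.round((uv+.5)*S).astype(np.int32)),1)
    return cv2.resize(m.astype(np.float32),(512,384),interpolation=cv2.INTER_AREA)
def fit(obs,pts,x0,yaw=True):
    ms=[]
    for c,r in obs:
        v,u=np.nonzero(r);ms.append((c,hullmask(np.stack([u,v],1).astype(float))))
    def cost(x):
        a=x[2] if yaw else 0;R=np.array([[np.cos(a),-np.sin(a),0],[np.sin(a),np.cos(a),0],[0,0,1]])
        P=pts@R.T+[x[0],x[1],0];s=0
        for c,m in ms:
            q=hullmask(proj(c,P));s+=1-np.minimum(q,m).sum()/np.maximum(q,m).sum()
        return s/len(ms)
    best=None
    for a0 in (np.arange(-1.5,1.5,.5) if yaw else [0]):
        x=np.array([*x0,a0]);sim=np.array([x,x+[.01,0,0],x+[0,.01,0],x+[0,0,.25]])
        r=minimize(cost,x,method="Nelder-Mead",options=dict(initial_simplex=sim,xatol=1e-4,fatol=1e-4,maxiter=120))
        if best is None or r.fun<best.fun:best=r
    return best.x,best.fun
M=dict(stapler=(box(.11,.029,.048,.004),(.655,.18)),tape_roll=(cyl(.062,.036,.004),(.45,-.32)),large_tin=(cyl(.058,.052,.004),(.465,.03)),
 small_tin=(cyl(.04,.042,.004),(.463,.36)),long_tray=(box(.148,.078,.014),(.444,-.322)),square_tray=(box(.118,.118,.014),(.67,.175)),
 middle_tray=(box(.086,.086,.014),(.465,.35)),small_tray=(box(.066,.066,.014),(.667,-.21)),rubber_mat=(box(.1,.1,.004),(.48,.04)))
def run(names,cams=("scene","side")):
    cs=[camera(n) for n in cams];out={}
    for q in names:
        pts,x0=M[q][:2];obs=[]
        for c in cs:
            t=proj(c,np.mean(pts,0)+[*x0,0])[0]
            R=[r for r in silhouettes(q,c) if np.hypot(*(np.array([(r["bbox"][0]+r["bbox"][2])/2,(r["bbox"][1]+r["bbox"][3])/2])-t))<14]
            if R:
                r=R[0] if q!="stapler" else min(R,key=lambda r:c["image"][r["region"]].mean());obs.append((c,r["region"]))
        sym=q in("tape_roll","large_tin","small_tin")
        if not obs:print(q,"none");continue
        for o in ([obs]+[[k] for k in obs] if len(obs)>1 else [obs]):
            x,f=fit(o,pts,x0,not sym);print(q,len(o),(x[:2]*1000).round(1),np.degrees(x[2]).round(1),round(f,3))
    return cs
E
python3 - <<'E'
from fit import *
run(list(M))
E
```

```text
stapler 1 [662.7 178.9] 57.8 0.112
tape_roll 2 [ 446.4 -304.1] -6.6 0.078
tape_roll 1 [ 446.6 -303.8] -18.5 0.038
tape_roll 1 [ 447.2 -304.8] -1.8 0.116
large_tin 1 [463.3  32.2] 1.6 0.14
small_tin 2 [458.9 364.8] 5.7 0.12
small_tin 1 [457.7 364.5] 3.1 0.106
small_tin 1 [459.8 366.8] -4.5 0.129
long_tray 2 [ 443.5 -315. ] 80.4 0.043
long_tray 1 [ 442.8 -317.6] -98.7 0.023
long_tray 1 [ 444.4 -313.3] -98.7 0.034
square_tray 2 [663.8 175.5] 99.8 0.035
square_tray 1 [663.2 174.9] -80.3 0.028
square_tray 1 [664.6 176.1] -80.5 0.029
middle_tray 1 [463.7 356.4] -101.6 0.03
small_tray 2 [ 667.4 -209.2] 67.8 0.07
small_tray 1 [ 666.3 -209.9] -112.0 0.037
small_tray 1 [ 668.8 -207.6] -110.8 0.038
rubber_mat 2 [473.7  32.7] -22.9 0.098
rubber_mat 1 [473.8  31.5] -21.8 0.043
rubber_mat 1 [473.7  33.1] -23.9 0.143
```

Request:
drive_tool([
  [[-4, 36, -10], [0, 0, 0], 0.75],
  [[-4, 36, -10], [0, 0, 0], 0.75],
  [[-4, 37, -10], [0, 0, 0], 0.75],
  [[-4, 37, -10], [0, 0, 0], 0.75],
  [[-4, 37, -10], [0, 0, 0], 0.75],
  [[-4, 37, -10], [0, 0, 0], 0.75],
  [[-4, 37, -10], [0, 0, 0], 0.75],
  [[-4, 36, -10], [0, 0, 0], 0.75],
])

```text
clock: 2.77
eef_pos: [0.4676, 0.295, 0.1509]
tool_rot: [0.707, 0.707, 0.0, 0.0]
ft_force: [0.6, -0.0, 1.1]
grip_width: 0.0639
grasp_force: 0.0
```

Request:
drive_tool([
  [[-4, 36, -10], [0, 0, 0], 0.75],
  [[-5, 36, -10], [0, 0, 0], 0.75],
  [[0, 0, 0], [0, 0, 0], 0.75],
  [[0, 0, 0], [0, 0, 0], 0.75],
])

```text
clock: 3.1
eef_pos: [0.4578, 0.3665, 0.13]
tool_rot: [0.706, 0.708, -0.001, -0.0]
ft_force: [0.7, -0.5, 0.8]
grip_width: 0.064
grasp_force: 0.0
```

```bash
python3 - <<'E'
from h import *
o=get_obs();print({k:np.round(v,3) for k,v in o.items()})
from scipy.spatial.transform import Rotation as R
print(R.from_quat(o["tool_rot"]).as_matrix().round(3))
c=camera("wrist");save(c,"w1.png");print(np.array(c["K"]).round(1),np.array(c["view"]).round(3))
E
```

```text
{'clock': np.float64(3.1), 'joint_pos': array([ 0.675,  0.471,  0.07 ,  1.172, -0.   ,  2.242]), 'joint_vel': array([-0.05 , -0.035, -0.018,  0.012, -0.012, -0.005]), 'tau': array([ 1.3190e+00, -4.5987e+01,  2.4287e+01, -2.2100e-01,  1.4000e-01,
        4.1000e-02]), 'eef_pos': array([0.458, 0.366, 0.13 ]), 'tool_rot': array([ 0.706,  0.708, -0.001, -0.   ]), 'ft_force': array([ 0.682, -0.533,  0.835]), 'ft_torque': array([-0.029, -0.015, -0.   ]), 'grasp_force': np.float64(0.0), 'grip_width': np.float64(0.064)}
[[-0.004  1.    -0.002]
 [ 1.     0.004 -0.002]
 [-0.002 -0.002 -1.   ]]
[[297.3   0.  256. ]
 [  0.  297.3 197.1]
 [  0.    0.    1. ]] [[ 1.     0.003 -0.001 -0.461]
 [ 0.004 -0.965  0.264  0.344]
 [-0.    -0.264 -0.965  0.376]
 [ 0.     0.     0.     1.   ]]
```

View pics/w1.png

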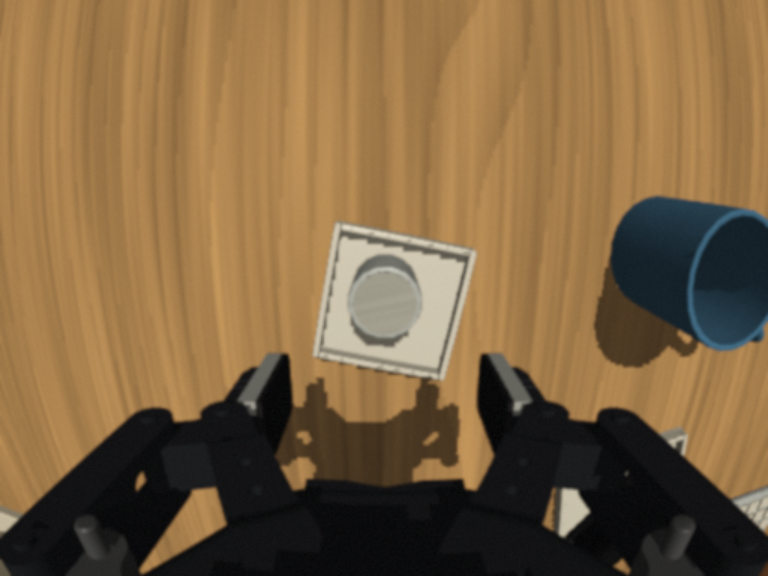

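The tin is centred between the fingers, at about (385,303) in the wrist view, and triangulates to (460,367) mm. Descending to grasp it.

Request:
drive_tool([
  [[2, 0, -30], [0, 0, 0], 0.75],
  [[0, 0, -30], [0, 0, 0], 0.75],
  [[0, 0, -30], [0, 0, 0], 0.75],
  [[0, 0, -15], [0, 0, 0], 0.75],
  [[0, 0, -10], [0, 0, 0], 0.75],
  [[0, 0, 0], [0, 0, 0], 0.75],
  [[0, 0, 0], [0, 0, 0], 0.3],
  [[0, 0, 0], [0, 0, 0], 0.3],
])

```text
clock: 3.82
eef_pos: [0.4623, 0.3654, 0.0181]
tool_rot: [0.707, 0.707, 0.001, 0.0]
ft_force: [-0.7, 1.1, 0.3]
grip_width: 0.0406
grasp_force: 0.4
```

Request:
drive_tool([
  [[0, 0, 0], [0, 0, 0], 0.3],
  [[0, 0, 0], [0, 0, 0], 0.3],
  [[0, 0, 0], [0, 0, 0], 0.3],
  [[0, 0, 0], [0, 0, 0], 0.3],
])

```text
clock: 4.15
eef_pos: [0.4625, 0.3659, 0.0185]
tool_rot: [0.707, 0.707, 0.002, 0.001]
ft_force: [0.2, -2.6, 6.5]
grip_width: 0.0383
grasp_force: 60.8
```

Request:
drive_tool([
  [[0, 0, 10], [0, 0, 0], 0.3],
  [[0, 0, 35], [0, 0, 0], 0.3],
  [[0, 0, 35], [0, 0, 0], 0.3],
  [[6, -18, 30], [0, 0, 0], 0.3],
  [[13, -36, 0], [0, 0, 0], 0.3],
  [[13, -36, 0], [0, 0, 0], 0.3],
  [[13, -36, 0], [0, 0, 0], 0.3],
  [[13, -36, 0], [0, 0, 0], 0.3],
])

```text
clock: 4.82
eef_pos: [0.5192, 0.2018, 0.1275]
tool_rot: [0.707, 0.708, 0.001, 0.0]
ft_force: [1.6, -0.2, -0.3]
grip_width: 0.0385
grasp_force: 60.4
```

Request:
drive_tool([
  [[13, -36, 0], [0, 0, 0], 0.3],
  [[13, -36, 0], [0, 0, 0], 0.3],
  [[13, -36, 0], [0, 0, 0], 0.3],
  [[13, -36, 0], [0, 0, 0], 0.3],
  [[13, -36, 0], [0, 0, 0], 0.3],
  [[13, -36, 0], [0, 0, 0], 0.3],
  [[13, -36, 0], [0, 0, 0], 0.3],
  [[13, -36, 0], [0, 0, 0], 0.3],
])

```text
clock: 5.48
eef_pos: [0.6232, -0.0867, 0.1271]
tool_rot: [0.707, 0.707, 0.0, 0.0]
ft_force: [1.7, 1.0, 0.3]
grip_width: 0.038
grasp_force: 60.4
```

Request:
drive_tool([
  [[13, -36, 0], [0, 0, 0], 0.3],
  [[13, -36, 0], [0, 0, 0], 0.3],
  [[10, -35, 0], [0, 0, 0], 0.3],
  [[7, -18, 0], [0, 0, 0], 0.3],
  [[0, 0, -10], [0, 0, 0], 0.3],
  [[0, 0, 0], [0, 0, 0], 0.3],
  [[0, 0, 0], [0, 0, 0], 0.3],
  [[0, 0, 0], [0, 0, 0], 0.3],
])

```text
clock: 6.15
eef_pos: [0.6655, -0.2084, 0.1163]
tool_rot: [0.707, 0.708, -0.0, -0.001]
ft_force: [0.7, 0.3, -0.5]
grip_width: 0.0385
grasp_force: 60.4
```

```bash
python3 - <<'E'
from h import *
o=get_obs();print(o["eef_pos"],o["joint_pos"].round(2))
c=camera("wrist");save(c,"w2.png")
E
```

```text
[ 0.66553021 -0.20843395  0.11633634] [-0.3   0.7   0.43  1.3   0.    1.27]
```

View pics/w2.png

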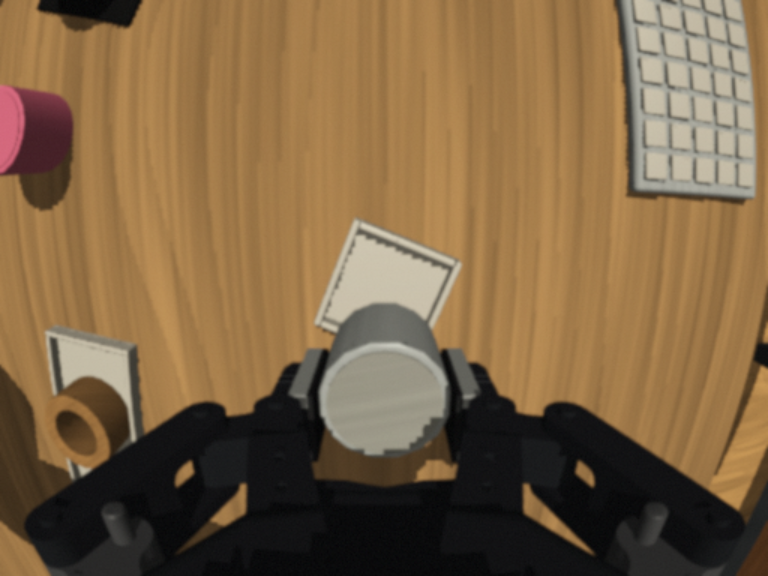

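The wrist view shows the tin held upright at (385,395), with the small tray straight below it. Lowering.

Request:
drive_tool([
  [[2, 0, -30], [0, 0, 0], 0.3],
  [[0, 0, -30], [0, 0, 0], 0.3],
  [[0, 0, -20], [0, 0, 0], 0.3],
  [[0, 0, -10], [0, 0, 0], 0.3],
  [[0, 0, -6], [0, 0, 0], 0.3],
  [[0, 0, 0], [0, 0, 0], 0.3],
  [[0, 0, 0], [0, 0, 0], 0.3],
  [[0, 0, 0], [0, 0, 0], 0.3],
])

```text
clock: 6.87
eef_pos: [0.6695, -0.2102, 0.0225]
tool_rot: [0.707, 0.707, 0.001, 0.002]
ft_force: [1.2, 0.2, -1.2]
grip_width: 0.0382
grasp_force: 60.4
```

Request:
drive_tool([
  [[-2, 1, -3], [0, 0, 0], 0.3],
  [[0, 0, 0], [0, 0, 0], 0.3],
  [[0, 0, 0], [0, 0, 0], 0.3],
])

```text
clock: 7.12
eef_pos: [0.6668, -0.2093, 0.0185]
tool_rot: [0.707, 0.707, 0.001, 0.001]
ft_force: [0.5, -0.0, 2.7]
grip_width: 0.0381
grasp_force: 60.7
```

Request:
drive_tool([
  [[0, 0, 0], [0, 0, 0], 0.65],
  [[0, 0, 0], [0, 0, 0], 0.65],
  [[0, 0, 0], [0, 0, 0], 0.65],
  [[0, 0, 0], [0, 0, 0], 0.65],
  [[0, 0, 15], [0, 0, 0], 0.65],
  [[0, 0, 35], [0, 0, 0], 0.65],
  [[0, 0, 35], [0, 0, 0], 0.8],
  [[-10, 12, 30], [0, 0, 0], 1.0],
])

```text
clock: 7.78
eef_pos: [0.6571, -0.1988, 0.1336]
tool_rot: [0.708, 0.706, 0.0, 0.001]
ft_force: [1.5, 0.1, 0.9]
grip_width: 0.0779
grasp_force: 0.0
```

Request:
drive_tool([
  [[-25, 30, 0], [0, 0, 0], 1.0],
  [[-25, 30, 0], [0, 0, 0], 1.0],
  [[-25, 30, 0], [0, 0, 0], 1.0],
  [[-25, 30, 0], [0, 0, 0], 1.0],
  [[-25, 30, 0], [0, 0, 0], 1.0],
  [[-25, 30, 0], [0, 0, 0], 1.0],
  [[-25, 30, 0], [0, 0, 0], 1.0],
  [[-19, 19, 0], [0, 0, 0], 1.0],
])

```text
clock: 8.45
eef_pos: [0.4594, 0.034, 0.1323]
tool_rot: [0.707, 0.708, -0.0, -0.001]
ft_force: [-0.0, -0.2, -0.4]
grip_width: 0.0857
grasp_force: 0.0
```

Request:
drive_tool([
  [[0, 0, 0], [0, 0, 0], 1.0],
  [[0, 0, 0], [0, 0, 0], 1.0],
])

```text
clock: 8.62
eef_pos: [0.4612, 0.0329, 0.1327]
tool_rot: [0.706, 0.708, 0.0, 0.0]
ft_force: [0.5, -0.0, -0.2]
grip_width: 0.0854
grasp_force: 0.0
```

```bash
cat >> h.py <<'E'
def wat(c,u,v,z):
    K=np.array(c["K"]);V=np.array(c["view"]);R=V[:3,:3];o=-R.T@V[:3,3]
    d=np.array([u-K[0,2],v-K[1,2]])/K[0,0];th=np.hypot(*d);d=R.T@np.array([*(d/max(th,1e-9)*np.sin(th)),np.cos(th)])
    return o+d*(z-o[2])/d[2]
E
python3 - <<'E'
from h import *
c=camera("wrist");save(c,"w3.png")
for q in ["large_tin","rubber_mat"]:
    for r in silhouettes(q,c):
        v,u=np.nonzero(r["region"]);b=r["bbox"];print(q,round(r["conf"],2),b,c["image"][r["region"]].mean(0).round(),"centroid@top",wat(c,u.mean(),v.mean(),.056)[:2].round(4))
s=camera("scene")
for r in silhouettes("small_tin",s)[:2]:print("st",r["bbox"],r["conf"])
save(s,"s3.png")
E
```

```text
large_tin 0.91 [80.0, 122.0, 157.5, 192.9] [ 37. 120.  47.] centroid@top [0.3535 0.0744]
large_tin 0.75 [221.3, 160.1, 296.4, 239.9] [173. 171. 155.] centroid@top [0.4651 0.0385]
large_tin 0.73 [163.5, 0.0, 239.2, 70.5] [198.  45.  40.] centroid@top [0.4226 0.1637]
large_tin 0.64 [393.2, 0.0, 496.8, 117.6] [175. 168. 149.] centroid@top [0.6124 0.1594]
large_tin 0.57 [190.4, 276.5, 250.7, 329.8] [107.  52.  62.] centroid@top [ 0.4317 -0.057 ]
rubber_mat 0.63 [202.0, 114.8, 340.1, 250.8] [33. 31. 27.] centroid@top [0.4762 0.0563]
st [177.1, 249.9, 193.1, 273.1] 0.8
```

View pics/w3.png

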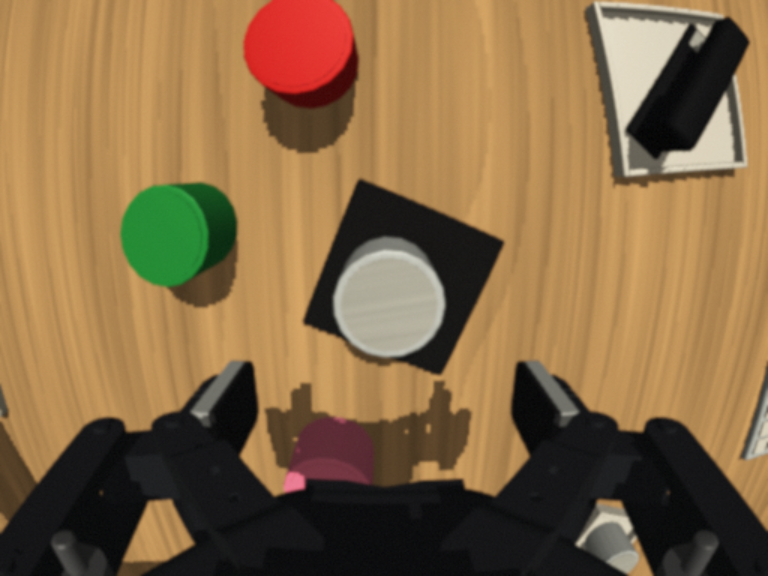

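View pics/s3.png

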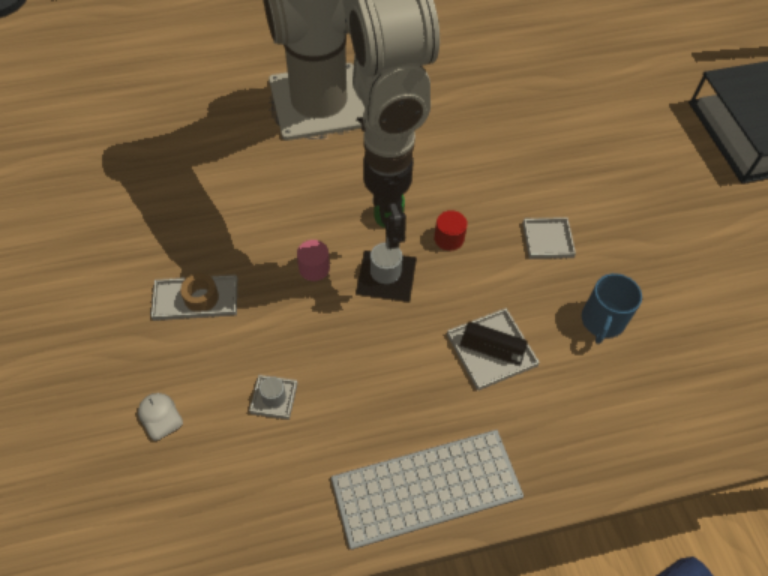

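The small tin sits upright in the small tray, at (271,392) in the scene view. In the wrist view the large grey tin's top is at (389,303), which gives about (465,35) mm.

Request:
drive_tool([
  [[3, 2, -30], [0, 0, 0], 1.0],
  [[0, 0, -30], [0, 0, 0], 1.0],
  [[0, 0, -30], [0, 0, 0], 1.0],
  [[0, 0, -16], [0, 0, 0], 1.0],
  [[0, 0, -10], [0, 0, 0], 1.0],
  [[0, 0, 0], [0, 0, 0], 1.0],
  [[0, 0, 0], [0, 0, 0], 0.5],
  [[0, 0, 0], [0, 0, 0], 0.5],
])

```text
clock: 9.53
eef_pos: [0.466, 0.0336, 0.0168]
tool_rot: [0.707, 0.707, 0.0, 0.0]
ft_force: [-0.9, -0.4, -0.4]
grip_width: 0.0636
grasp_force: 0.0
```

Request:
drive_tool([
  [[0, 0, 0], [0, 0, 0], 0.5],
  [[0, 0, 0], [0, 0, 0], 0.5],
  [[0, 0, 0], [0, 0, 0], 0.5],
  [[0, 0, 0], [0, 0, 0], 0.5],
])

```text
clock: 9.87
eef_pos: [0.4662, 0.0339, 0.0175]
tool_rot: [0.707, 0.707, 0.001, 0.001]
ft_force: [0.5, -0.7, 5.1]
grip_width: 0.0562
grasp_force: 64.6
```

Request:
drive_tool([
  [[0, 0, 10], [0, 0, 0], 0.5],
  [[0, 0, 35], [0, 0, 0], 0.5],
  [[0, 0, 35], [0, 0, 0], 0.5],
  [[0, 18, 30], [0, 0, 0], 0.5],
  [[0, 36, 0], [0, 0, 0], 0.5],
  [[0, 36, 0], [0, 0, 0], 0.5],
  [[0, 36, 0], [0, 0, 0], 0.5],
  [[0, 36, 0], [0, 0, 0], 0.5],
])

```text
clock: 10.53
eef_pos: [0.4645, 0.1974, 0.1265]
tool_rot: [0.707, 0.707, 0.0, -0.0]
ft_force: [1.5, 0.0, -2.4]
grip_width: 0.0563
grasp_force: 65.0
```

Request:
drive_tool([
  [[0, 36, 0], [0, 0, 0], 0.5],
  [[0, 36, 0], [0, 0, 0], 0.5],
  [[0, 36, 0], [0, 0, 0], 0.5],
  [[0, 36, 0], [0, 0, 0], 0.5],
  [[-2, 16, -10], [0, 0, 0], 0.5],
  [[0, 0, 0], [0, 0, 0], 0.5],
  [[0, 0, 0], [0, 0, 0], 0.5],
  [[0, 0, 0], [0, 0, 0], 0.5],
])

```text
clock: 11.2
eef_pos: [0.4623, 0.3547, 0.1155]
tool_rot: [0.707, 0.707, -0.001, 0.0]
ft_force: [0.8, -0.1, -1.6]
grip_width: 0.0563
grasp_force: 64.8
```

Request:
drive_tool([
  [[0, 0, -30], [0, 0, 0], 0.5],
  [[0, 0, -30], [0, 0, 0], 0.5],
  [[0, 0, -20], [0, 0, 0], 0.5],
  [[0, 0, -10], [0, 0, 0], 0.5],
  [[0, 0, -6], [0, 0, 0], 0.5],
  [[0, 0, 0], [0, 0, 0], 0.5],
  [[0, 0, 0], [0, 0, 0], 0.5],
  [[0, 0, 0], [0, 0, 0], 0.5],
])

```text
clock: 11.87
eef_pos: [0.4643, 0.3566, 0.022]
tool_rot: [0.707, 0.707, 0.002, 0.0]
ft_force: [0.5, -0.3, -1.6]
grip_width: 0.0568
grasp_force: 64.8
```

Request:
drive_tool([
  [[0, 0, -4], [0, 0, 0], 0.5],
  [[0, 0, 0], [0, 0, 0], 0.5],
  [[0, 0, 0], [0, 0, 0], 0.5],
  [[0, 0, 0], [0, 0, 0], 0.95],
  [[0, 0, 0], [0, 0, 0], 0.95],
  [[0, 0, 0], [0, 0, 0], 0.95],
  [[0, 0, 0], [0, 0, 0], 0.95],
  [[0, 0, 15], [0, 0, 0], 0.95],
])

```text
clock: 12.53
eef_pos: [0.4608, 0.3544, 0.0285]
tool_rot: [0.707, 0.707, -0.003, -0.0]
ft_force: [0.1, -0.3, -1.6]
grip_width: 0.0812
grasp_force: 0.0
```

Request:
drive_tool([
  [[0, 0, 35], [0, 0, 0], 0.95],
  [[0, 0, 35], [0, 0, 0], 0.85],
  [[0, -18, 32], [0, 0, 0], 0.85],
  [[-1, -36, 0], [0, 0, 7], 0.85],
  [[-1, -36, 0], [0, 0, 7], 0.85],
  [[-1, -36, 0], [0, 0, 7], 0.85],
  [[-1, -36, 0], [0, 0, 7], 0.85],
  [[-1, -36, 0], [0, 0, 7], 0.85],
])

```text
clock: 13.2
eef_pos: [0.4576, 0.1582, 0.1335]
tool_rot: [0.462, 0.887, 0.0, 0.0]
ft_force: [-0.4, 0.8, 0.2]
grip_width: 0.0725
grasp_force: 0.0
```

Request:
drive_tool([
  [[-1, -36, 0], [0, 0, 7], 0.85],
  [[-1, -36, 0], [0, 0, 7], 0.85],
  [[-1, -36, 0], [0, 0, 7], 0.85],
  [[-1, -36, 0], [0, 0, 7], 0.85],
  [[-1, -36, 0], [0, 0, 7], 0.85],
  [[-1, -36, 0], [0, 0, 7], 0.85],
  [[-1, -36, 0], [0, 0, 3], 0.85],
  [[-1, -36, 0], [0, 0, 0], 0.85],
])

```text
clock: 13.87
eef_pos: [0.4508, -0.1132, 0.1335]
tool_rot: [0.117, 0.993, 0.0, 0.0]
ft_force: [0.5, 0.6, -0.1]
grip_width: 0.0726
grasp_force: 0.0
```

Request:
drive_tool([
  [[-1, -36, 0], [0, 0, 0], 0.85],
  [[-1, -36, 0], [0, 0, 0], 0.85],
  [[-1, -36, 0], [0, 0, 0], 0.85],
  [[-1, -36, 0], [0, 0, 0], 0.85],
  [[0, -24, 0], [0, 0, 0], 0.85],
  [[0, 0, 0], [0, 0, 0], 0.85],
  [[0, 0, 0], [0, 0, 0], 0.85],
])

```text
clock: 14.45
eef_pos: [0.4467, -0.2807, 0.133]
tool_rot: [0.12, 0.993, 0.0, -0.0]
ft_force: [-0.2, 0.5, 1.3]
grip_width: 0.0724
grasp_force: 0.0
```

```bash
python3 - <<'E'
from fit import *
M["large_tin"]=(M["large_tin"][0],(.464,.357));M["small_tin"]=(M["small_tin"][0],(.667,-.209))
cs=run(["stapler","large_tin","small_tin","middle_tray","small_tray"])
c=camera("wrist");print(get_obs()["eef_pos"])
for q,z in [("tape_roll",.04),("long_tray",.014)]:
    for r in silhouettes(q,c)[:2]:
        v,u=np.nonzero(r["region"]);print(q,round(r["conf"],2),r["bbox"],wat(c,u.mean(),v.mean(),z)[:2].round(4))
a=cv2.resize(c["image"],(512,384));S=cs[0]["image"][180:270,280:380];D=cs[1]["image"][200:280,120:220]
S=cv2.resize(S,(288,259));D=cv2.resize(D,(288,230))
o=np.zeros((489,800,3),np.uint8);o[:384,:512]=a;o[:259,512:]=S;o[259:,512:]=D
cv2.imwrite("pics/m4.png",o[:,:,::-1])
E
```

```text
stapler 2 [663.8 175.7] 55.1 0.115
stapler 1 [664.1 172.5] 57.8 0.128
stapler 1 [663.  176.9] 57.5 0.08
large_tin 2 [466.5 356.9] -7.6 0.114
large_tin 1 [462.  357.3] 5.8 0.132
large_tin 1 [466.  357.9] 6.0 0.06
small_tin 2 [ 667.  -208.8] 2.9 0.126
small_tin 1 [ 666.3 -208.8] 5.8 0.044
small_tin 1 [ 670.  -208.3] -2.0 0.171
middle_tray 2 [463.7 354.2] -12.1 0.213
middle_tray 1 [463.2 352.5] -11.0 0.19
middle_tray 1 [464.1 356.2] -10.3 0.195
small_tray 2 [ 667.1 -209.3] -23.7 0.118
small_tray 1 [ 666.9 -209.9] -22.1 0.036
small_tray 1 [ 668.4 -206.3] 67.8 0.166
[ 0.4472539  -0.27953439  0.1333886 ]
tape_roll 0.59 [189.2, 160.7, 265.4, 238.5] [ 0.444  -0.3019]
long_tray 0.76 [140.3, 143.3, 300.6, 240.0] [ 0.4393 -0.3122]
```

View pics/m4.png

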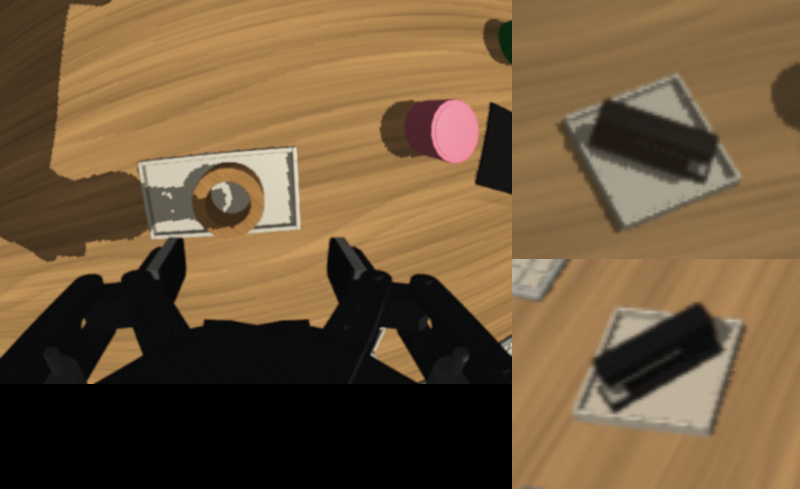

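The wrist view shows the tape ring in the long tray at about (228,198), seen between the fingers. It lies 24 mm further in -y, so I shift, add a 4° turn and descend.

Request:
drive_tool([
  [[-1, -24, -20], [0, 0, 4], 0.85],
  [[0, 0, -35], [0, 0, 0], 0.85],
  [[0, 0, -30], [0, 0, 0], 0.85],
  [[0, 0, -20], [0, 0, 0], 0.85],
  [[0, 0, -10], [0, 0, 0], 0.85],
  [[0, 0, -5], [0, 0, 0], 0.85],
  [[0, 0, 0], [0, 0, 0], 0.85],
  [[0, 0, 0], [0, 0, 0], 0.85],
])

```text
clock: 15.87
eef_pos: [0.447, -0.3043, 0.0143]
tool_rot: [0.083, 0.997, -0.0, 0.001]
ft_force: [0.3, 0.6, -0.4]
grip_width: 0.0725
grasp_force: 0.0
```

Request:
drive_tool([
  [[0, 0, -7], [0, 0, 0], 0.85],
  [[0, 0, 0], [0, 0, 0], 0.85],
  [[0, 0, 0], [0, 0, 0], 0.5],
  [[0, 0, 0], [0, 0, 0], 0.5],
  [[0, 0, 0], [0, 0, 0], 0.5],
  [[0, 0, 0], [0, 0, 0], 0.5],
  [[0, 0, 0], [0, 0, 0], 0.5],
])

```text
clock: 16.45
eef_pos: [0.4469, -0.3042, 0.0075]
tool_rot: [0.083, 0.997, -0.0, 0.001]
ft_force: [-1.2, 0.4, 5.6]
grip_width: 0.0601
grasp_force: 65.3
```

Request:
drive_tool([
  [[0, 0, 10], [0, 0, 0], 0.5],
  [[0, 0, 35], [0, 0, 0], 0.5],
  [[0, 0, 35], [0, 0, 0], 0.5],
  [[0, 6, 20], [0, 0, 0], 0.5],
  [[3, 36, 0], [0, 0, 0], 0.5],
  [[3, 36, 0], [0, 0, 0], 0.5],
  [[3, 36, 0], [0, 0, 0], 0.5],
  [[3, 36, 0], [0, 0, 0], 0.5],
])

```text
clock: 17.12
eef_pos: [0.4578, -0.1524, 0.1069]
tool_rot: [0.084, 0.996, 0.0, 0.0]
ft_force: [1.1, 0.9, -1.1]
grip_width: 0.0603
grasp_force: 65.3
```

Request:
drive_tool([
  [[3, 36, 0], [0, 0, 0], 0.5],
  [[3, 36, 0], [0, 0, 0], 0.5],
  [[3, 36, 0], [0, 0, 0], 0.5],
  [[3, 36, 0], [0, 0, 0], 0.5],
  [[3, 36, 0], [0, 0, 0], 0.5],
  [[0, 6, -10], [0, 0, 0], 0.5],
  [[0, 0, -30], [0, 0, 0], 0.5],
  [[0, 0, -30], [0, 0, 0], 0.5],
])

```text
clock: 17.78
eef_pos: [0.4751, 0.0337, 0.0374]
tool_rot: [0.082, 0.997, 0.0, 0.003]
ft_force: [-0.3, -0.4, -2.1]
grip_width: 0.0603
grasp_force: 65.4
```

Request:
drive_tool([
  [[0, 0, -15], [0, 0, 0], 0.5],
  [[0, 0, -10], [0, 0, 0], 0.5],
  [[0, 0, 0], [0, 0, 0], 0.5],
  [[0, 0, 0], [0, 0, 0], 0.5],
])

```text
clock: 18.12
eef_pos: [0.4726, 0.0322, 0.0112]
tool_rot: [0.083, 0.997, -0.0, -0.001]
ft_force: [-0.8, 0.4, -1.3]
grip_width: 0.0603
grasp_force: 65.4
```

Request:
drive_tool([
  [[0, 0, -4], [0, 0, 0], 0.5],
  [[0, 0, 0], [0, 0, 0], 0.5],
  [[0, 0, 0], [0, 0, 0], 0.5],
  [[0, 0, 0], [0, 0, 0], 0.9],
  [[0, 0, 0], [0, 0, 0], 0.9],
  [[0, 0, 0], [0, 0, 0], 0.9],
  [[0, 0, 10], [0, 0, 0], 0.9],
  [[0, 0, 35], [0, 0, 0], 0.9],
])

```text
clock: 18.78
eef_pos: [0.4689, 0.032, 0.0488]
tool_rot: [0.083, 0.996, -0.001, -0.005]
ft_force: [0.7, 0.0, 0.2]
grip_width: 0.0769
grasp_force: 0.0
```

Request:
drive_tool([
  [[0, 0, 35], [0, 0, 0], 0.8],
  [[24, 18, 30], [0, 0, 6], 0.7],
  [[24, 18, 20], [0, 0, 7], 0.6],
  [[24, 18, 0], [0, 0, 7], 0.6],
  [[24, 18, 0], [0, 0, 7], 0.6],
  [[24, 18, 0], [0, 0, 7], 0.6],
  [[24, 18, 0], [0, 0, 7], 0.6],
  [[24, 18, 0], [0, 0, 7], 0.6],
])

```text
clock: 19.45
eef_pos: [0.6417, 0.1589, 0.137]
tool_rot: [-0.332, 0.943, -0.0, 0.0]
ft_force: [1.1, -0.1, 0.2]
grip_width: 0.0512
grasp_force: 0.0
```

Request:
drive_tool([
  [[23, 18, 0], [0, 0, 7], 0.6],
  [[0, 0, 0], [0, 0, 7], 0.6],
  [[0, 0, 0], [0, 0, 4], 0.6],
  [[0, 0, 0], [0, 0, 0], 0.6],
  [[0, 0, 0], [0, 0, 0], 0.6],
])

```text
clock: 19.87
eef_pos: [0.6636, 0.1759, 0.1365]
tool_rot: [-0.472, 0.882, 0.0, -0.0]
ft_force: [0.6, -0.1, 0.7]
grip_width: 0.0514
grasp_force: 0.0
```

```bash
python3 - <<'E'
from fit import *
o=get_obs();print(o["eef_pos"],o["joint_pos"].round(2))
from scipy.spatial.transform import Rotation as R
y=R.from_quat(o["tool_rot"]).as_matrix()[:,1];print("closing",np.degrees(np.arctan2(y[1],y[0])))
c=camera("wrist");save(c,"w5.png")
for r in silhouettes("stapler",c)[:2]:
    v,u=np.nonzero(r["region"]);P=np.array([wat(c,a,b,.045)[:2] for a,b in zip(u[::3],v[::3])])
    w,V=np.linalg.eigh(np.cov(P.T));print(r["conf"],r["bbox"],P.mean(0),np.degrees(np.arctan2(V[1,1],V[0,1])),cv2.minAreaRect((P*1000).astype(np.float32)))
M["tape_roll"]=(M["tape_roll"][0],(.473,.032));run(["tape_roll"])
E
```

```text
[0.66358003 0.17594777 0.13646601] [ 0.26  0.67  0.42  1.33 -0.   -0.72]
closing 146.3211465816683
tape_roll 2 [474.1  30.9] -4.7 0.11
tape_roll 1 [471.5  30.3] 10.0 0.097
tape_roll 1 [474.8  30.3] -3.0 0.119
```

View pics/w5.png

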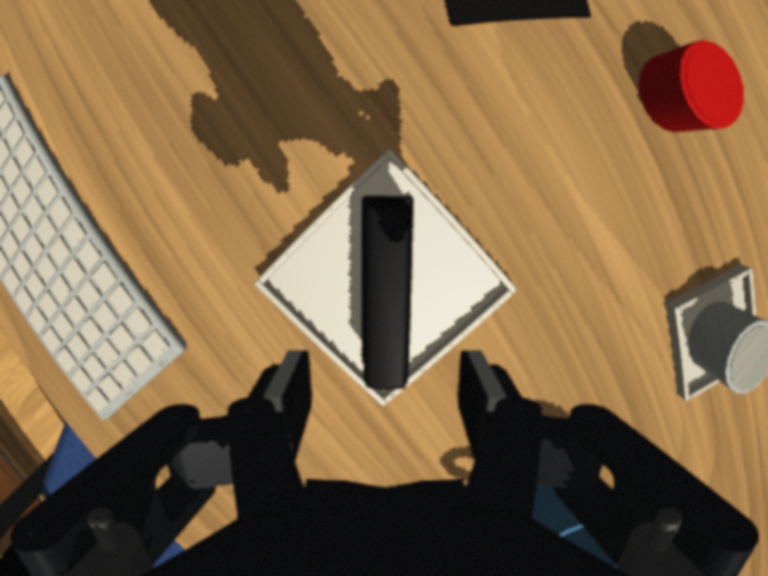

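The stapler lies upright between the fingers, spanning (387,197) to (387,388) and aligned across them. It is about 4 mm further toward the camera, so I correct for that and grip.

Request:
drive_tool([
  [[-2, -3, -30], [0, 0, 0], 0.6],
  [[0, 0, -30], [0, 0, 0], 0.6],
  [[0, 0, -25], [0, 0, 0], 0.6],
  [[0, 0, -15], [0, 0, 0], 0.6],
  [[0, 0, -12], [0, 0, 0], 0.6],
  [[0, 0, 0], [0, 0, 0], 0.6],
  [[0, 0, 0], [0, 0, 0], 0.6],
  [[0, 0, 0], [0, 0, 0], 0.15],
])

```text
clock: 20.83
eef_pos: [0.663, 0.1732, 0.0264]
tool_rot: [-0.473, 0.881, -0.0, 0.001]
ft_force: [-0.5, 0.3, 0.8]
grip_width: 0.0404
grasp_force: 0.0
```

Request:
drive_tool([
  [[0, 0, 0], [0, 0, 0], 0.15],
  [[0, 0, 0], [0, 0, 0], 0.15],
  [[0, 0, 0], [0, 0, 0], 0.15],
  [[0, 0, 0], [0, 0, 0], 0.15],
  [[0, 0, 0], [0, 0, 0], 0.15],
])

```text
clock: 21.25
eef_pos: [0.6629, 0.1736, 0.027]
tool_rot: [-0.473, 0.881, -0.0, 0.002]
ft_force: [-1.5, 1.2, 6.0]
grip_width: 0.0246
grasp_force: 60.4
```

Request:
drive_tool([
  [[0, 0, 10], [0, 0, 0], 0.15],
  [[0, 0, 35], [0, 0, 0], 0.15],
  [[0, 0, 35], [0, 0, 0], 0.15],
  [[-8, -18, 30], [0, 0, 0], 0.15],
  [[-16, -35, 0], [0, 0, 0], 0.15],
  [[-16, -35, 0], [0, 0, 4], 0.15],
  [[-16, -35, 0], [0, 0, 4], 0.15],
  [[-16, -35, 0], [0, 0, 4], 0.15],
])

```text
clock: 21.92
eef_pos: [0.5884, 0.0135, 0.1349]
tool_rot: [-0.564, 0.826, -0.0, -0.0]
ft_force: [1.1, -0.7, -3.1]
grip_width: 0.0249
grasp_force: 59.7
```

Request:
drive_tool([
  [[-16, -35, 0], [0, 0, 4], 0.15],
  [[-16, -35, 0], [0, 0, 4], 0.15],
  [[-16, -35, 0], [0, 0, 4], 0.15],
  [[-16, -35, 0], [0, 0, 0], 0.15],
  [[-16, -35, 0], [0, 0, 0], 0.15],
  [[-16, -35, 0], [0, 0, 0], 0.15],
  [[-16, -35, 0], [0, 0, 0], 0.15],
  [[-16, -35, 0], [0, 0, 0], 0.15],
])

```text
clock: 22.58
eef_pos: [0.4602, -0.2666, 0.135]
tool_rot: [-0.646, 0.764, 0.0, -0.0]
ft_force: [0.7, 0.2, -3.0]
grip_width: 0.0247
grasp_force: 59.7
```

Request:
drive_tool([
  [[-16, -35, 0], [0, 0, 0], 0.15],
  [[-3, -17, 0], [0, 0, 0], 0.15],
  [[0, 0, -20], [0, 0, 0], 0.15],
  [[0, 0, -20], [0, 0, 0], 0.15],
  [[0, 0, 0], [0, 0, 0], 0.15],
  [[0, 0, 0], [0, 0, 0], 0.15],
  [[0, 0, 0], [0, 0, 0], 0.15],
])

```text
clock: 23.17
eef_pos: [0.443, -0.3171, 0.0955]
tool_rot: [-0.646, 0.764, -0.0, -0.0]
ft_force: [0.6, -0.2, -1.9]
grip_width: 0.0249
grasp_force: 59.6
```

```bash
python3 - <<'E'
from fit import *
from scipy.spatial.transform import Rotation as R
o=get_obs();y=R.from_quat(o["tool_rot"]).as_matrix()[:,1];print(o["eef_pos"],"closing",np.degrees(np.arctan2(y[1],y[0])),o["joint_pos"].round(2))
c=camera("wrist");s=camera("scene")
a=cv2.resize(c["image"],(512,384));S=cv2.resize(s["image"][150:240,80:180],(288,259))
m=np.zeros((384,800,3),np.uint8);m[:,:512]=a;m[:259,512:]=S;cv2.imwrite("pics/m6.png",m[:,:,::-1])
E
```

```text
[ 0.4430171  -0.31709748  0.09553823] closing 170.44162568963128 [-0.62  0.42 -0.1   1.04 -0.   -2.03]
```

View pics/m6.png

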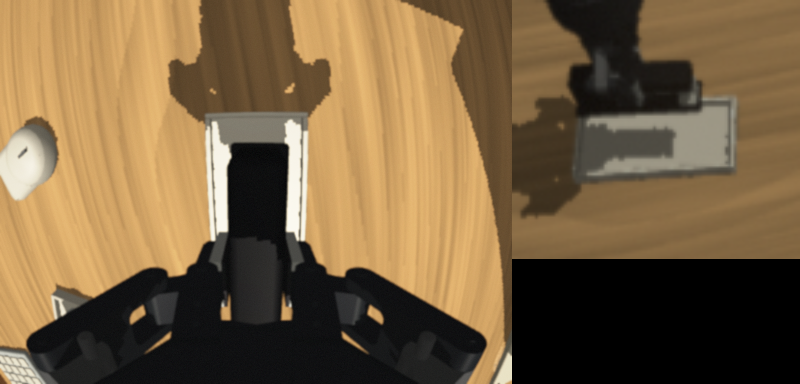

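The stapler is centred across the tray and parallel to it, with its end at (258,147) and the tray end at (258,115). Lowering.

Request:
drive_tool([
  [[0, 1, -25], [0, 0, 0], 0.15],
  [[0, 1, -20], [0, 0, 0], 0.15],
  [[0, 0, -12], [0, 0, 0], 0.15],
  [[0, 0, -8], [0, 0, 0], 0.15],
  [[0, 0, 0], [0, 0, 0], 0.15],
  [[0, 0, 0], [0, 0, 0], 0.15],
  [[0, 0, 0], [0, 0, 0], 0.15],
])

```text
clock: 23.85
eef_pos: [0.4439, -0.3157, 0.0311]
tool_rot: [-0.646, 0.764, -0.001, 0.0]
ft_force: [0.1, 0.3, -2.3]
grip_width: 0.0251
grasp_force: 59.6
```

Request:
drive_tool([
  [[0, 0, -4], [0, 0, 0], 0.15],
  [[0, 0, 0], [0, 0, 0], 0.15],
  [[0, 0, 0], [0, 0, 0], 0.15],
  [[0, 0, 0], [0, 0, 0], 0.5],
  [[0, 0, 0], [0, 0, 0], 0.5],
  [[0, 0, 0], [0, 0, 0], 0.5],
  [[0, 0, 0], [0, 0, 0], 0.5],
  [[0, 0, 10], [0, 0, 0], 0.5],
])

```text
clock: 24.52
eef_pos: [0.4412, -0.314, 0.0343]
tool_rot: [-0.646, 0.764, 0.002, -0.001]
ft_force: [-0.5, -0.4, -0.5]
grip_width: 0.0429
grasp_force: 0.0
```

Request:
drive_tool([
  [[0, 0, 35], [0, 0, 0], 0.5],
  [[0, 0, 35], [0, 0, 0], 0.7],
  [[1, 18, 20], [0, 0, 0], 0.85],
  [[3, 36, 0], [0, 0, 0], 0.85],
  [[3, 36, 0], [0, 0, 5], 0.85],
  [[3, 36, 0], [0, 0, 5], 0.85],
  [[3, 36, 0], [0, 0, 5], 0.85],
  [[3, 36, 0], [0, 0, 4], 0.85],
])

```text
clock: 25.18
eef_pos: [0.4587, -0.1156, 0.1268]
tool_rot: [0.764, -0.645, 0.001, -0.0]
ft_force: [0.5, 0.8, 1.4]
grip_width: 0.0728
grasp_force: 0.0
```

Request:
drive_tool([
  [[3, 36, 0], [0, 0, 0], 0.85],
  [[3, 36, 0], [0, 0, 0], 0.85],
  [[3, 36, 0], [0, 0, 0], 0.85],
  [[3, 36, 0], [0, 0, 0], 0.85],
  [[1, 5, 0], [0, 0, 0], 0.85],
  [[0, 0, 0], [0, 0, 0], 0.85],
  [[0, 0, 0], [0, 0, 0], 0.85],
])

```text
clock: 25.77
eef_pos: [0.4717, 0.0319, 0.1262]
tool_rot: [0.763, -0.646, 0.0, 0.0]
ft_force: [-0.3, 1.3, -0.3]
grip_width: 0.0723
grasp_force: 0.0
```

```bash
python3 - <<'E'
from fit import *
o=get_obs();print(o["eef_pos"],o["joint_pos"].round(2))
c=camera("wrist");s=camera("scene");d=camera("side")
for r in silhouettes("tape_roll",c)[:2]:
    b=r["bbox"];v,u=np.nonzero(r["region"]);print(r["conf"],b,wat(c,(b[0]+b[2])/2,(b[1]+b[3])/2,.04),wat(c,u.mean(),v.mean(),.03))
a=cv2.resize(c["image"],(512,384));S=cv2.resize(s["image"][150:240,80:180],(288,259));D=cv2.resize(d["image"][100:170,260:340],(288,252))
m=np.zeros((511,800,3),np.uint8);m[:384,:512]=a;m[:259,512:]=S;m[259:,512:]=D;cv2.imwrite("pics/m7.png",m[:,:,::-1])
E
```

```text
[0.47174739 0.0319014  0.12621763] [ 0.07  0.26 -0.25  1.06 -0.   -1.67]
0.87 [213.7, 156.8, 292.6, 238.4] [0.47654341 0.02783705 0.04      ] [0.47448509 0.03209632 0.03      ]
```

View pics/m7.png

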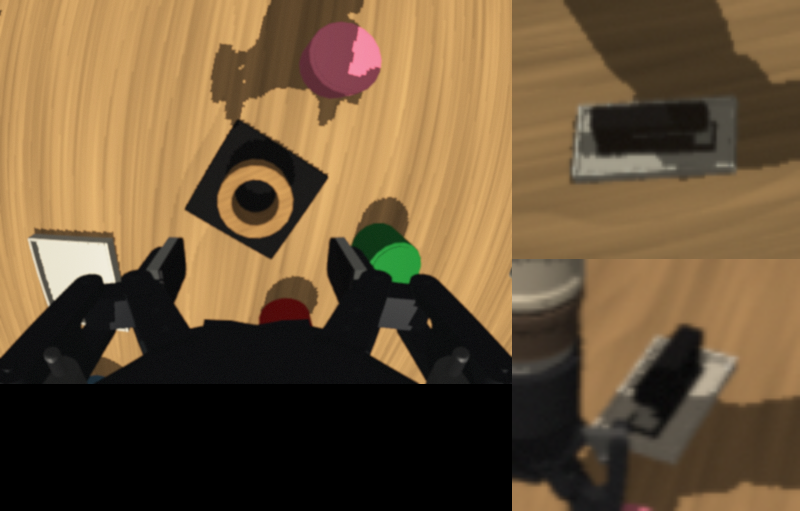

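The stapler is upright inside the long tray, and the ring is centred under the fingers at (256,201). Grasping the tape.

Request:
drive_tool([
  [[1, 0, -30], [0, 0, 0], 0.85],
  [[0, 0, -30], [0, 0, 0], 0.85],
  [[0, 0, -30], [0, 0, 0], 0.85],
  [[0, 0, -15], [0, 0, 0], 0.85],
  [[0, 0, -12], [0, 0, 0], 0.85],
  [[0, 0, 0], [0, 0, 0], 0.85],
  [[0, 0, 0], [0, 0, 0], 0.85],
  [[0, 0, 0], [0, 0, 0], 0.5],
])

```text
clock: 26.63
eef_pos: [0.4734, 0.0313, 0.0095]
tool_rot: [0.762, -0.647, 0.0, -0.0]
ft_force: [-4.5, -1.5, 3.9]
grip_width: 0.0618
grasp_force: 2.1
```

Request:
drive_tool([
  [[0, 0, 0], [0, 0, 0], 0.5],
  [[0, 0, 0], [0, 0, 0], 0.5],
  [[0, 0, 0], [0, 0, 0], 0.5],
  [[0, 0, 0], [0, 0, 0], 0.5],
  [[0, 0, 0], [0, 0, 0], 0.5],
])

```text
clock: 27.05
eef_pos: [0.4741, 0.0317, 0.0102]
tool_rot: [0.763, -0.647, 0.001, -0.001]
ft_force: [-0.1, -0.7, 6.6]
grip_width: 0.0597
grasp_force: 65.3
```

Request:
drive_tool([
  [[0, 0, 10], [0, 0, 0], 0.5],
  [[0, 0, 35], [0, 0, 0], 0.5],
  [[0, 0, 35], [0, 0, 0], 0.5],
  [[10, 8, 10], [0, 0, 0], 0.5],
  [[24, 18, 0], [0, 0, 0], 0.5],
  [[24, 18, 0], [0, 0, 0], 0.5],
  [[24, 18, 0], [0, 0, 0], 0.5],
  [[24, 18, 0], [0, 0, 0], 0.5],
])

```text
clock: 27.72
eef_pos: [0.5796, 0.1128, 0.0992]
tool_rot: [0.763, -0.647, 0.0, -0.0]
ft_force: [0.1, -0.9, -0.4]
grip_width: 0.0597
grasp_force: 65.5
```

Request:
drive_tool([
  [[24, 18, 0], [0, 0, 0], 0.5],
  [[24, 18, 0], [0, 0, 0], 0.5],
  [[24, 18, 0], [0, 0, 0], 0.5],
  [[12, 10, -10], [0, 0, 0], 0.5],
  [[0, 0, -30], [0, 0, 0], 0.5],
  [[0, 0, -25], [0, 0, 0], 0.5],
  [[0, 0, 0], [0, 0, 0], 0.5],
  [[0, 0, 0], [0, 0, 0], 0.5],
])

```text
clock: 28.38
eef_pos: [0.6606, 0.1756, 0.0315]
tool_rot: [0.763, -0.647, -0.002, 0.002]
ft_force: [-0.4, -0.2, -1.2]
grip_width: 0.0601
grasp_force: 65.4
```

Request:
drive_tool([
  [[0, 0, -14], [0, 0, 0], 0.5],
  [[0, 0, -6], [0, 0, 0], 0.5],
  [[0, 0, 0], [0, 0, 0], 0.5],
  [[0, 0, 0], [0, 0, 0], 0.5],
])

```text
clock: 28.72
eef_pos: [0.663, 0.1759, 0.015]
tool_rot: [0.763, -0.647, 0.0, -0.0]
ft_force: [0.2, 0.5, -1.6]
grip_width: 0.06
grasp_force: 65.4
```

Lower the last 5 mm, release, retreat and check.

Request:
drive_tool([
  [[0, 0, -4], [0, 0, 0], 0.5],
  [[0, 0, 0], [0, 0, 0], 0.5],
  [[0, 0, 0], [0, 0, 0], 0.5],
  [[0, 0, 0], [0, 0, 0], 0.83],
  [[0, 0, 0], [0, 0, 0], 0.83],
  [[0, 0, 0], [0, 0, 0], 0.83],
  [[0, 0, 0], [0, 0, 0], 0.83],
  [[0, 0, 10], [0, 0, 0], 0.83],
])

```text
clock: 29.38
eef_pos: [0.6611, 0.1755, 0.0179]
tool_rot: [0.763, -0.647, -0.001, 0.002]
ft_force: [-0.4, 0.5, -0.8]
grip_width: 0.0708
grasp_force: 0.0
```

Request:
drive_tool([
  [[0, 0, 35], [0, 0, 0], 0.83],
  [[0, 0, 35], [0, 0, 0], 0.83],
  [[-20, -20, 30], [0, 0, 0], 0.83],
  [[-25, -25, 20], [0, 0, 0], 0.83],
  [[-25, -25, 0], [0, 0, 0], 0.83],
  [[-25, -25, 0], [0, 0, 0], 0.83],
  [[-25, -25, 0], [0, 0, 0], 0.83],
  [[-25, -25, 0], [0, 0, 0], 0.83],
])

```text
clock: 30.05
eef_pos: [0.5167, 0.03, 0.1411]
tool_rot: [0.763, -0.646, 0.001, -0.001]
ft_force: [0.5, -1.0, -0.2]
grip_width: 0.0705
grasp_force: 0.0
```

Request:
drive_tool([
  [[0, 0, 0], [0, 0, 0], 0.83],
  [[0, 0, 0], [0, 0, 0], 0.83],
  [[0, 0, 0], [0, 0, 0], 0.83],
])

```text
clock: 30.3
eef_pos: [0.5189, 0.031, 0.141]
tool_rot: [0.763, -0.647, 0.001, -0.001]
ft_force: [0.4, 0.3, -0.7]
grip_width: 0.0711
grasp_force: 0.0
```

```bash
python3 - <<'E'
from fit import *
M["tape_roll"]=(M["tape_roll"][0],(.664,.176));M["stapler"]=(M["stapler"][0],(.444,-.315))
M["large_tin"]=(M["large_tin"][0],(.464,.357));M["small_tin"]=(M["small_tin"][0],(.667,-.209))
s,d=run(["stapler","tape_roll","large_tin","small_tin"])
def crop(c,p):
    u,v=proj(c,np.array([*p,.02]))[0].astype(int);u=np.clip(u,40,471);v=np.clip(v,35,348)
    return cv2.resize(c["image"][v-35:v+35,u-40:u+40],(200,175))
P=[(.444,-.315),(.664,.176),(.464,.356),(.667,-.209)]
m=np.vstack([np.hstack([crop(c,p) for p in P]) for c in (s,d)]);cv2.imwrite("pics/m8.png",m[:,:,::-1])
E
```

```text
stapler 2 [ 443.9 -315.4] 81.8 0.111
stapler 1 [ 444.9 -314.6] -101.4 0.083
stapler 1 [ 443.6 -307.3] -96.9 0.119
tape_roll 2 [664.5 176.5] 1.2 0.084
tape_roll 1 [663.2 176.7] -6.3 0.052
tape_roll 1 [664.6 177.1] 4.9 0.104
large_tin 2 [464.6 357.1] 0.1 0.101
large_tin 1 [465.6 353.5] 8.1 0.083
large_tin 1 [465.6 358.4] 3.7 0.032
small_tin 1 [ 666.8 -209.5] 7.0 0.109
```

View pics/m8.png

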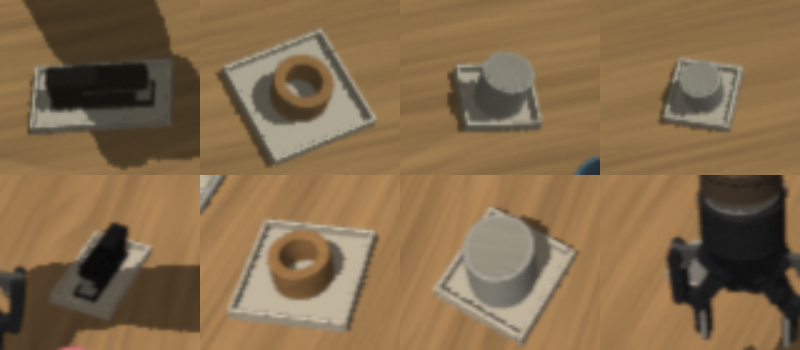

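All four things sit flat and centred in their trays, and the fitted positions match the tray centres within about 2 mm. Handing in.

```bash
python3 -c "
from workcell import job_done
print(job_done())"
```

```text
the job is handed in; nothing more can be done
None
```

The job is handed in after about 30 s of robot time: in the last pictures the stapler lay in the long tray, the tape roll flat in the largest square tray, and the large and small tins stood upright in the middle-sized and smallest trays, all within about 2 mm of centre, with the mug never approached; no verdict was returned.

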